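# Lid the trimmed jars for drying

## Task

Put the four knobbed clay lids on the pots they belong to, so that each pair can dry together: the small, medium and large round lids on the round jars with the small, medium and large mouths, and the square lid on the square box, turned so its sides line up with the box. Set every lid down gently, centred and lying flat on its rim with the knob up; do not drop it. Leave the jars, the box, the upturned bowl and the wooden disc standing where they are.

Things in the scene. Friction and masses are not known exactly. Their poses are not given: they have to be found in the camera images.
- lid_small_center (a point): Loose tan clay lid, knob up: round plate 64 mm across, with a round 24 mm wide knob on top and a round 28 mm wide plug below. Heights above its underside: plug 0-8 mm, plate 8-16 mm, knob 16-40 mm. 40-150 g. The point is its centre, 20 mm above its underside, on the knob's axis; z up. The smallest of the three round lids.
- lid_medium_center (a point): Loose tan clay lid, knob up: round plate 82 mm across, with a round 24 mm wide knob on top and a round 46 mm wide plug below. Heights above its underside: plug 0-8 mm, plate 8-16 mm, knob 16-40 mm. 40-150 g. The point is its centre, 20 mm above its underside, on the knob's axis; z up. The middle one of the three round lids.
- lid_large_center (a point): Loose tan clay lid, knob up: round plate 100 mm across, with a round 24 mm wide knob on top and a round 64 mm wide plug below. Heights above its underside: plug 0-8 mm, plate 8-16 mm, knob 16-40 mm. 40-150 g. The point is its centre, 20 mm above its underside, on the knob's axis; z up. The largest of the three round lids.
- lid_square_center (a point): Loose tan clay lid, knob up: square plate 86 mm wide, with a square 24 mm wide knob on top and a square 50 mm wide plug below. Heights above its underside: plug 0-8 mm, plate 8-16 mm, knob 16-40 mm. 40-150 g. The point is its centre, 20 mm above its underside, on the knob's axis; z up. x and y run along the sides of the plate; the knob and plug are square to them.
- jar_small: Loose open straight-walled round jar of tan clay, upright, 68 mm high, 62 mm across, mouth 44 mm across, 0.18-0.7 kg. Origin: centre of its underside, z up. Takes the small round lid: plug in the mouth with 8 mm to spare all round, plate flat on the rim, the lid's centre point then 80 mm above the jar's origin.
- jar_medium: Loose open straight-walled round jar of tan clay, upright, 58 mm high, 80 mm across, mouth 62 mm across, 0.18-0.7 kg. Origin: centre of its underside, z up. Takes the medium round lid: plug in the mouth with 8 mm to spare all round, plate flat on the rim, the lid's centre point then 70 mm above the jar's origin.
- jar_large: Loose open straight-walled round jar of tan clay, upright, 50 mm high, 98 mm across, mouth 80 mm across, 0.18-0.7 kg. Origin: centre of its underside, z up. Takes the large round lid: plug in the mouth with 8 mm to spare all round, plate flat on the rim, the lid's centre point then 62 mm above the jar's origin.
- box_square: Loose open square tan clay box, upright, 84 mm wide, 54 mm high, mouth 66 mm square, 0.3-0.55 kg. Origin: centre of its underside; x and y along its sides, z up. Takes the square lid in any quarter turn: plug in the mouth with 8 mm to spare on each side, plate flat on the rim, the lid's centre point 66 mm above the box's origin.
- bowl: Bystander: a reddish fired bowl lying upside down, 92 mm across, 43 mm high, a thin raised foot ring (44 mm) on top and no knob. Origin: centre of its underside.
- bat: Bystander: a flat round pale wooden disc, 92 mm across, 12 mm thick, no knob. Origin: centre of its underside. Also on the bench, unlisted: four flat tools at most 14 mm high, lying between the near and far things; taller equipment only along the table's sides and far edge.
Mind the look-alikes: they are no part of the job. Leave any yellow look-alike of the jar_medium alone.

How it is judged:
By the outcome, as a careful person would: the job done as asked, in the order asked, and still so for the second after the job is handed in, with the robot touching nothing.
It also fails if it takes over 102 s, if anything falls off the work surface, if the arm or the gripper's body presses on something with over 40 N, if the wrist force passes 120 N, or if a joint passes its speed limit or range.

## Robot

A 7-joint arm with a two-finger parallel gripper is mounted at the origin on the work surface. World frame = base frame: x ahead of the robot, y to its left, z up, the work surface at z = 0. Lengths are in m, angles in rad, forces in N, time in s.
With the tool pointing down it reaches from about 0.4 to 0.85 m from the base axis. Payload 10.4 kg.
Tool frame: the origin (TCP) lies at the very end of the fingers, on their centre line; the grasp point (between the pads) lies r.pinch_z behind it (r.pinch_z is the distance from the TCP to the grasp point, in m); z points along the fingers, x is the direction in which the jaws open and shut, and the axes are right-handed (so a half turn about z gives the same grasp; the last joint's range is limited). The gripper opens to 87 mm and grips with 3 to 60 N. Pads are 19 mm wide; open, the fingers measure 117 mm over their backs; the gripper's body (75 mm by 190 mm) begins 51 mm behind the grasp point.
Start: joints at [-1.335, 0.332, -0.065, 1.46, 0.022, 1.35, -0.088], TCP at [0.16, 0.604, 0.223] pointing down, gripper open.
Joint ranges: [-2.6, 2.6], [-0.5, 2.12], [-1.47, 1.34], [0.16, 2.42], [-1.27, 4.41], [0.06, 2.06], [-2.6, 2.6]. Speed limits (rad/s): [2.22, 2.22, 2.79, 2.79, 3.14, 3.14, 3.14].

## Interface

Orientations are given as a unit quaternion [x, y, z, w].
In Python, from bench import r gives the robot as it stands.
- The arm moves only by the tool carry_out, never from a script. Its argument "increments" is text: rows parted by semicolons, each of 7 numbers parted by spaces: the turn, a rotation vector about the tool's x, y, z in degrees, then the shift along the tool's x, y, z in m, then the finger opening in m, from 0 to 0.087. A call has exactly 5 rows; each row is the pose to reach, as a shift and turn from the pose measured when the call began, along the tool's axes at that moment; what a row does not reach only later rows make up. A row lasts 1/8 s, in which the tool goes at most 62.5 mm and 10.7 degrees, less where a joint would pass 70% of its speed; a pose out of reach is approached as far as the arm can. A call with a gripper value outside its range is refused whole. The fingers move at their own pace and stop on an object; "squeeze" is the grip in N (left out, the last holds). Time passes only in rows, so rows that repeat a pose let the fingers close, or fill a call up. It gives the time, the measured TCP pose, the force and the opening at its end, in the units of the state.
- r.read_state(): the state, without advancing time (a new reading comes with each control period).
- r.camera(name): name is "scene" or "top" or "wrist"; returns (picture, depth): 480x640x3 uint8, blue, green, red; 480x640 float32, m along the optical axis (not along the pixel's ray), 0 where there is no reading.
- r.camera_model(name): a dict with "K" (3x3 intrinsics, pixels), "extrinsics" (4x4, takes a point from camera to world coordinates). Camera axes: x right, y down, z forward; pixel columns grow to the right and rows downward; lengths in m; the calibration is good to about 2 mm. The wrist camera is an equidistant fisheye: a pixel r from the principal point sees the ray r / f radians off the axis. A picture is of the moment at which its call begins: read the wrist's pose just before it. camera_model takes no time and is no camera call; for the wrist camera it gives the pose at the moment of the call.
- r.close_job(): hands the job in, once; it reports no verdict.
The state is a dict: "time": time; "joint_positions": joint angles; "joint_vel": joint speeds; "joint_torque": joint torques, N m; "ee_pos": TCP position; "eef_rot": TCP orientation; "ft_force": force on the tool from outside, world axes, zero at the start; "torque": the same for the moment, N m; "width": finger opening in m.
Only numpy, scipy, OpenCV 4.12 (cv2) and the standard library are available. Lean on these libraries where they do the work, as an engineer would, in place of code of your own. Each camera call takes 0.05 s, during which the arm holds its last target.

## Working session

There is one attempt and no reset: what is moved stays moved. The work goes in short steps, Python scripts to look and compute and a tool call to move; the robot and the scene stay as the last step left them, time stands still between calls to the robot, and variables do not carry over. Pictures are saved under pics/ and viewed, and the job is handed in when it is done.

Besides the shell and the picture viewer there is one more tool, called as name(argument=value, ...) on one line, values as JSON. carry_out: Moves the arm, as the interface text tells. Its arguments: {"type":"object","properties":{"increments":{"type":"string"},"squeeze":{"type":"number"}},"required":["increments"]}

```bash
mkdir -p pics; ls
python3 - <<'E'
from bench import r
import cv2,numpy as np
print(r.read_state(), r.pinch_z)
for n in ["scene","top","wrist"]:
    m=r.camera_model(n); print(n,np.round(m["K"],1).tolist(),np.round(m["extrinsics"],4).tolist())
    p,d=r.camera(n); cv2.imwrite(f"pics/{n}0.png",p); np.save(f"pics/{n}0.npy",d)
    print((d>0).mean())
E
```

```text
pics
{'time': 0.0, 'joint_positions': array([-1.33458465,  0.3328694 , -0.06469689,  1.46094128,  0.0216348 ,
        1.34986121, -0.08851436]), 'joint_vel': array([ 0.00014704, -0.00149822, -0.00048168,  0.00017899, -0.00106617,
       -0.00027673,  0.00049018]), 'joint_torque': array([-6.14563692e-05, -6.23253894e+01,  2.48964335e-02, -3.89904392e+01,
       -6.11313432e-02,  3.97534075e-02,  1.95681737e-04]), 'ee_pos': array([0.15987989, 0.60381829, 0.22175549]), 'eef_rot': array([ 7.92439409e-01,  6.09950248e-01, -5.16733398e-04,  4.59343621e-04]), 'ft_force': array([-0.2480378 , -0.74501916, -0.21658278]), 'torque': array([-0.01227611, -0.01932449,  0.0012758 ]), 'width': 0.08671945787480895} 0.0187
scene [[478.7, 0.0, 321.8], [0.0, 478.7, 234.7], [0.0, 0.0, 1.0]] [[0.3282, 0.7803, -0.5324, 1.1036], [0.9446, -0.2679, 0.1898, -0.2087], [0.0055, -0.5652, -0.8249, 0.8888], [0.0, 0.0, 0.0, 1.0]]
0.9961100260416667
top [[443.5, 0.0, 316.2], [0.0, 443.5, 244.3], [0.0, 0.0, 1.0]] [[-0.0261, -0.9881, 0.1516, 0.3939], [-0.9995, 0.0283, 0.0119, 0.0066], [-0.0161, -0.1513, -0.9884, 1.0749], [0.0, 0.0, 0.0, 1.0]]
0.9960384114583334
wrist [[371.6, 0.0, 320.5], [0.0, 371.6, 242.8], [0.0, 0.0, 1.0]] [[0.2558, 0.9205, 0.2953, 0.0785], [0.9667, -0.2432, -0.0794, 0.6256], [-0.0012, 0.3058, -0.9521, 0.3836], [0.0, 0.0, 0.0, 1.0]]
0.9964876302083333
```

View pics/scene0.png

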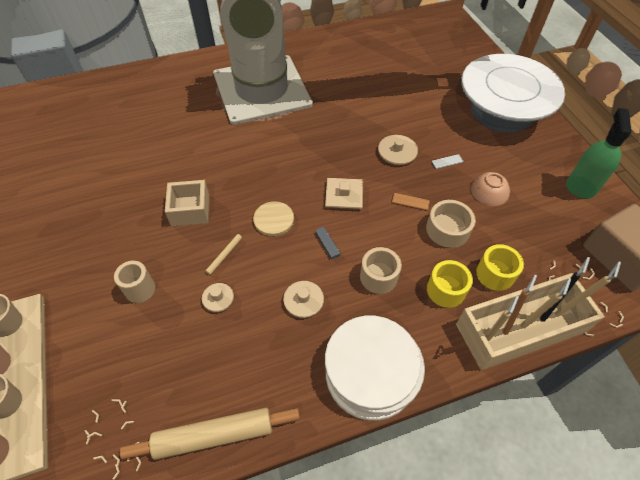

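View pics/top0.png

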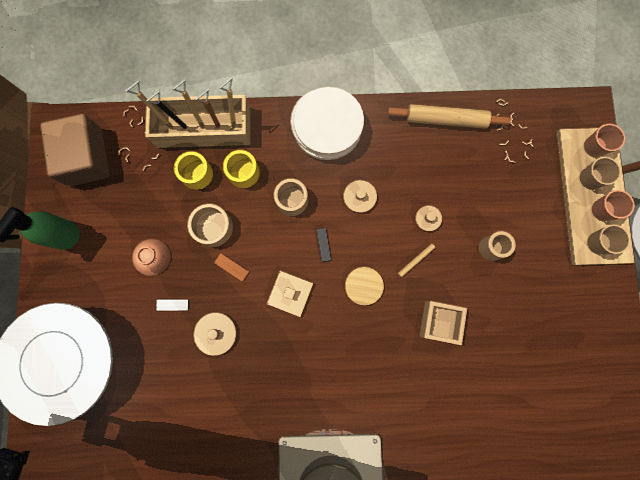

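View pics/wrist0.png

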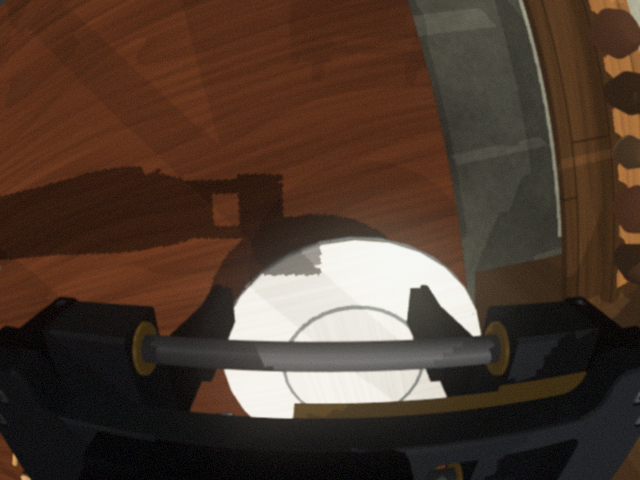

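The top view shows all the items: small lid (429,218), medium lid (360,196), large lid (215,334), square lid (290,294). The jars are small (498,246), medium (291,197) and large (210,226), and the box is at (445,323). The yellow look-alikes are at (193,170) and (240,168). The arm itself does not hide anything.

```bash
cat > h.py <<'E'
import cv2,numpy as np
def cloud(m,d):
    v,u=np.mgrid[0:480,0:640]; K=m["K"]
    P=np.stack([(u-K[0,2])/K[0,0]*d,(v-K[1,2])/K[1,1]*d,d,np.ones_like(d)],-1)
    return (P@np.array(m["extrinsics"]).T)[...,:3]
def ray(m,uv,z):
    K=np.array(m["K"]);E=np.array(m["extrinsics"])
    uv=np.asarray(uv,float).reshape(-1,2)
    q=np.c_[(uv[:,0]-K[0,2])/K[0,0],(uv[:,1]-K[1,2])/K[1,1],np.ones(len(uv))]@E[:3,:3].T
    return E[:3,3]+q*((z-E[2,3])/q[:,2])[:,None]
def proj(m,X):
    E=np.linalg.inv(m["extrinsics"]);K=np.array(m["K"]);p=(E[:3,:3]@np.asarray(X)+E[:3,3]);p=K@p;return p[:2]/p[2]
items={'lid_s':((429,218),.016,64),'lid_m':((360,196),.016,82),'lid_l':((215,334),.016,100),'lid_q':((290,294),.016,86),
'jar_s':((498,246),.068,62),'jar_m':((291,197),.058,80),'jar_l':((210,226),.050,98),'box':((445,323),.054,84)}
def fitc(P):
    A=np.c_[2*P[:,:2],np.ones(len(P))];b=(P[:,:2]**2).sum(1);s=np.linalg.lstsq(A,b,rcond=None)[0]
    return s[:2],np.sqrt(s[2]+s[0]**2+s[1]**2)
E
python3 - <<'E'
from bench import r
from h import *
ms={n:r.camera_model(n) for n in("top","scene")}
C={n:cloud(ms[n],np.load(f"pics/{n}0.npy")) for n in ms}
for k,(uv,z,w) in items.items():
    c0=ray(ms["top"],uv,z)[0]
    for n in ms:
        c=C[n]; P=c.reshape(-1,3)
        s=P[(np.hypot(P[:,0]-c0[0],P[:,1]-c0[1])<w/1000*.75)&(abs(P[:,2]-z)<.005)]
        hull=cv2.convexHull((s[:,:2]*1e4).astype(np.int32))[:,0]/1e4
        cc,rr=fitc(hull); rect=cv2.minAreaRect((s[:,:2]*1e3).astype(np.float32))
        out=[k,n,len(s),"z",round(float(np.median(s[:,2])),4),"circ",np.round(cc,4),round(2*rr,4),"rect",np.round(rect[0],1),np.round(rect[1],1),round(rect[2],1)]
        if k[:3]=='lid':
            t=P[(np.hypot(P[:,0]-c0[0],P[:,1]-c0[1])<.03)&(P[:,2]>.034)]; tr=cv2.minAreaRect((t[:,:2]*1e3).astype(np.float32))
            out+=["knob",len(t),np.round(np.median(t,0),4),np.round(tr[0],1),np.round(tr[1],1),round(tr[2],1)]
        print(*out)
for n,uv in [('plates',(328,123)),('toolbox',(245,120)),('rolling',(450,115)),('wheel',(50,365)),('bowl',(150,257)),('table',(400,400)),('bottle',(50,230)),('brick',(75,150)),('board',(600,215)),('stool',(610,145))]:
    print(n,np.round(C['top'][uv[1],uv[0]],3))
E
```

```text
lid_s top 423 z 0.016 circ [ 0.6131 -0.2554] 0.0624 rect [ 612.7 -255.2] [61.  62.1] 89.3 knob 75 [ 0.6129 -0.2552  0.0399] [ 612.9 -255.8] [23.8 20.7] 87.6
lid_s scene 555 z 0.015 circ [ 0.6137 -0.2591] 0.0631 rect [ 613.6 -259. ] [61.2 63.6] 76.3 knob 107 [ 0.6149 -0.259   0.0387] [ 614.4 -259.3] [21.5 22. ] 39.5
lid_m top 750 z 0.0163 circ [ 0.6732 -0.091 ] 0.0805 rect [673.3 -91. ] [78.5 81.3] 87.5 knob 78 [ 0.6729 -0.0916  0.0398] [672.9 -91.4] [22.6 20.7] 60.9
lid_m scene 999 z 0.0148 circ [ 0.674  -0.0954] 0.0813 rect [674.1 -95.4] [80.8 80.1] 25.2 knob 108 [ 0.675  -0.0956  0.039 ] [674.7 -95.5] [22.  23.2] 72.0
lid_l top 1309 z 0.0164 circ [0.3505 0.2633] 0.0987 rect [350.2 263.5] [98.8 97.2] 88.5 knob 88 [0.351  0.2627 0.0405] [351.  263.5] [21.1 22.6] 87.9
lid_l scene 786 z 0.0148 circ [0.3513 0.26  ] 0.1003 rect [351.5 258.7] [96.4 99.6] 63.9 knob 58 [0.3525 0.2595 0.0389] [350.6 258.8] [24.1 21.4] 17.9
lid_q top 1182 z 0.0162 circ [0.4397 0.0861] 0.1096 rect [440.3  85.1] [86.  85.9] 67.4 knob 109 [0.4402 0.0853 0.0398] [440.3  85.2] [23.9 23.6] 67.3
lid_q scene 900 z 0.
[... 426 characters left out ...]
 circ [0.6712 0.0729] 0.0796 rect [671.2  73.3] [77.2 79.9] 67.4
jar_l top 466 z 0.0504 circ [0.6079 0.273 ] 0.0972 rect [607.8 272.8] [98.3 94.7] 43.7
jar_l scene 473 z 0.0482 circ [0.6089 0.2696] 0.0979 rect [609.8 269.5] [97.9 96.8] 79.1
box top 574 z 0.0538 circ [ 0.3626 -0.2688] 0.1036 rect [ 363.4 -268.4] [84.9 83.8] 77.7
box scene 518 z 0.0529 circ [ 0.3643 -0.2703] 0.1064 rect [ 363.5 -271.9] [84.6 88.8] 77.8
plates [ 0.842 -0.017  0.067]
toolbox [0.855 0.182 0.07 ]
rolling [ 0.864 -0.317  0.043]
wheel [0.296 0.603 0.093]
bowl [0.534 0.414 0.038]
table [ 0.188 -0.165 -0.001]
bottle [0.59  0.609 0.115]
brick [0.785 0.578 0.09 ]
board [ 0.603 -0.651  0.043]
stool [ 0.776 -0.698  0.039]
```

```bash
cat > go.py <<'E'
import sys
from bench import r
import numpy as np
from scipy.spatial.transform import Rotation as R
s=r.read_state(); p=s["ee_pos"]; Q=R.from_quat(s["eef_rot"])
x,y,z,yaw=map(float,sys.argv[1:5])
T=R.from_euler("z",yaw,degrees=True)*R.from_quat([1,0,0,0])
d=Q.inv().apply(np.array([x,y,z])-p); rv=(Q.inv()*T).as_rotvec(degrees=True)
X=Q.as_matrix()[:,0]
print("t",round(s["time"],2),"p",p.round(4),"yaw",round(np.degrees(np.arctan2(X[1],X[0])),1),"w",round(s["width"],4),"F",s["ft_force"].round(1),"turn",rv.round(1),"shift",d.round(4),"len",np.linalg.norm(d).round(3))
E
python3 go.py .6137 -.2572 .12 -22.7
```

```text
t 0.15 p [0.1599 0.6039 0.222 ] yaw 75.2 w 0.0871 F [-0.1  0.4  0.6] turn [ 0.1  0.  97.9] shift [-0.7162  0.6591  0.1027] len 0.979
```

carry_out(increments="0 0 6 -0.03 0.025 0 0.06; 0 0 15 -0.07 0.06 0 0.06; 0 0 24 -0.11 0.10 0 0.06; 0 0 33 -0.15 0.14 0 0.06; 0 0 42 -0.19 0.18 0 0.06", squeeze=12)

```text
time: 0.78
ee_pos: [0.2859, 0.3724, 0.2221]
eef_rot: [0.959, 0.283, -0.0, 0.0]
ft_force: [0.8, 0.1, 1.0]
width: 0.0605
```

```bash
python3 go.py .6137 -.2572 .12 -22.7
```

```text
t 0.78 p [0.2859 0.3724 0.2221] yaw 32.9 w 0.0605 F [0.8 0.1 1. ] turn [ 0.1  0.  55.6] shift [-0.0664  0.7066  0.1026] len 0.717
```

carry_out(increments="0 0 9 -0.003 0.058 0.003 0.06; 0 0 18 -0.006 0.116 0.006 0.06; 0 0 27 -0.009 0.174 0.009 0.06; 0 0 36 -0.012 0.232 0.012 0.06; 0 0 45 -0.015 0.29 0.015 0.06")

```text
time: 1.4
ee_pos: [0.4313, 0.1189, 0.2073]
eef_rot: [0.994, -0.108, 0.0, 0.0]
ft_force: [0.1, 0.7, 0.4]
width: 0.06
```

```bash
python3 go.py .6137 -.2572 .12 -22.7
```

```text
t 1.4 p [0.4313 0.1189 0.2073] yaw -12.4 w 0.06 F [0.1 0.7 0.4] turn [ 0.  -0.  10.3] shift [0.259  0.3281 0.0874] len 0.427
```

carry_out(increments="0 0 2 0.036 0.046 0.012 0.06; 0 0 4 0.072 0.092 0.024 0.06; 0 0 6 0.108 0.138 0.036 0.06; 0 0 8 0.144 0.184 0.048 0.06; 0 0 10.3 0.18 0.23 0.06 0.06")

```text
time: 2.02
ee_pos: [0.5584, -0.1458, 0.147]
eef_rot: [0.98, -0.197, 0.0, 0.0]
ft_force: [1.0, 1.3, 0.7]
width: 0.0597
```

```bash
python3 go.py .6137 -.2572 .12 -22.7
```

```text
t 2.02 p [ 0.5584 -0.1458  0.147 ] yaw -22.7 w 0.0597 F [1.  1.3 0.7] turn [ 0. -0. -0.] shift [0.094  0.0814 0.027 ] len 0.127
```

carry_out(increments="0 0 0 0.035 0.03 0.01 0.06; 0 0 0 0.07 0.06 0.02 0.06; 0 0 0 0.094 0.0814 0.027 0.06; 0 0 0 0.094 0.0814 0.027 0.06; 0 0 0 0.094 0.0814 0.027 0.06")

```text
time: 2.65
ee_pos: [0.6136, -0.2565, 0.1198]
eef_rot: [0.98, -0.197, -0.0, -0.0]
ft_force: [1.2, 0.5, 0.7]
width: 0.0602
```

```bash
python3 go.py .6137 -.2572 .12 -22.7
python3 - <<'E'
from bench import r
from h import *
import pickle
m=r.camera_model("wrist"); p,d=r.camera("wrist"); cv2.imwrite("pics/wrist1.png",p); np.save("pics/wrist1.npy",d)
pickle.dump(m,open("pics/wrist1.pkl","wb"))
# fisheye cloud
K=np.array(m["K"]);v,u=np.mgrid[0:480,0:640].astype(float);a=(u-K[0,2])/K[0,0];b=(v-K[1,2])/K[1,1];th=np.hypot(a,b)+1e-9
t=np.tan(np.clip(th,0,1.5))/th; P=np.stack([a*t*d,b*t*d,d,np.ones_like(d)],-1)@np.array(m["extrinsics"]).T; P=P[...,:3].reshape(-1,3)
t=P[(np.hypot(P[:,0]-.6137,P[:,1]+.2572)<.05)]
print(np.percentile(t[:,2],[5,50,95]))
k=t[abs(t[:,2]-.016)<.004]; hull=cv2.convexHull((k[:,:2]*1e4).astype(np.int32))[:,0]/1e4; print(len(k),fitc(hull))
k=t[(t[:,2]>.035)&(t[:,2]<.045)];print(len(k),cv2.minAreaRect((k[:,:2]*1e3).astype(np.float32)))
E
```

```text
t 2.65 p [ 0.6136 -0.2565  0.1198] yaw -22.7 w 0.0602 F [1.2 0.5 0.7] turn [-0.  0. -0.] shift [ 0.0004  0.0006 -0.0002] len 0.001
[-0.00049149  0.21304061  0.23807529]
4217 (array([ 0.61374513, -0.25678954]), np.float64(0.0317790262954888))
876 ((613.8226318359375, -256.7409973144531), (22.960933685302734, 23.1317195892334), 29.742427825927734)
```

View pics/wrist1.png

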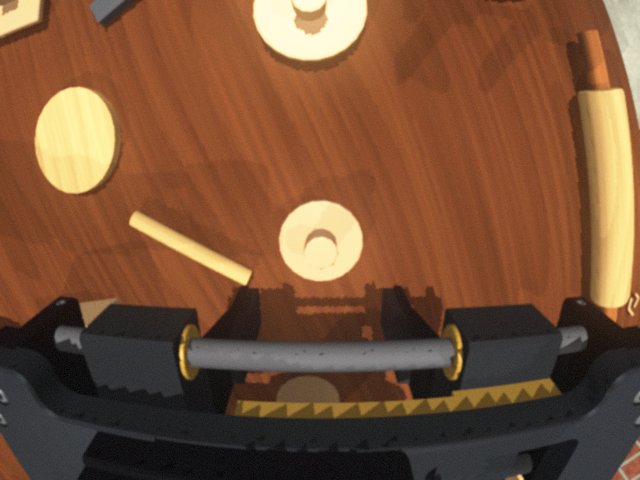

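The wrist view shows the small lid with its knob at (320,250). It measures (0.6137,-0.2568), which agrees with the mean of the two fixed cameras to within 0.5 mm, so I'll use those means.

carry_out(increments="0 0 0 0 0.0005 0.04 0.06; 0 0 0 0 0.0005 0.08 0.06; 0 0 0 0 0.0005 0.0985 0.06; 0 0 0 0 0.0005 0.0985 0.015; 0 0 0 0 0.0005 0.0985 0.015")

```text
time: 3.32
ee_pos: [0.6146, -0.2568, 0.0234]
eef_rot: [0.981, -0.196, 0.001, -0.0]
ft_force: [-0.3, 0.2, 0.7]
width: 0.0473
```

```bash
python3 go.py .5372 -.4062 .17 -22.7
```

```text
t 3.33 p [ 0.6146 -0.2568  0.0234] yaw -22.7 w 0.0473 F [-0.3  0.2  0.7] turn [-0.  -0.2  0. ] shift [-0.0135  0.1676 -0.1468] len 0.223
```

carry_out(increments="0 0.2 0 0 0 0.002 0.015; 0 0.2 0 0 0 0.002 0.015; 0 0.2 0 0 0 0.002 0.015; 0 0.2 0 0 0 0.002 0.015; 0 0.2 0 0 0 0.002 0.015")

```text
time: 3.95
ee_pos: [0.6149, -0.2568, 0.022]
eef_rot: [0.981, -0.196, 0.003, 0.0]
ft_force: [-0.8, 1.1, 6.4]
width: 0.0237
```

```bash
python3 go.py .5372 -.4062 .17 -22.7
```

```text
t 3.95 p [ 0.6149 -0.2568  0.022 ] yaw -22.7 w 0.0237 F [-0.8  1.1  6.4] turn [-0.1 -0.4  0. ] shift [-0.0132  0.1676 -0.1483] len 0.224
```

carry_out(increments="0 0 0 0 0 -0.02 0.015; 0 0 0 0 0 -0.06 0.015; 0 0 0 0 0 -0.10 0.015; 0 0 0 -0.003 0.04 -0.135 0.015; 0 -0.2 0 -0.006 0.085 -0.148 0.015")

```text
time: 4.58
ee_pos: [0.5763, -0.3336, 0.1737]
eef_rot: [0.981, -0.196, 0.004, 0.0]
ft_force: [-0.1, -0.2, -0.5]
width: 0.0239
```

```bash
python3 go.py .5372 -.4062 .13 -22.7
```

```text
t 4.58 p [ 0.5763 -0.3336  0.1737] yaw -22.6 w 0.0239 F [-0.1 -0.2 -0.5] turn [-0.1 -0.4  0.1] shift [-0.0086  0.0821  0.0435] len 0.093
```

carry_out(increments="0 -0.1 0 -0.003 0.03 0.01 0.015; 0 -0.2 0 -0.006 0.06 0.02 0.015; 0 -0.4 0 -0.0086 0.082 0.035 0.015; 0 -0.4 0 -0.0086 0.082 0.0435 0.015; 0 -0.4 0 -0.0086 0.082 0.0435 0.015")

```text
time: 5.2
ee_pos: [0.5378, -0.405, 0.13]
eef_rot: [0.981, -0.195, 0.0, -0.001]
ft_force: [0.5, 0.5, -0.5]
width: 0.0236
```

```bash
cat > look.py <<'E'
# measure ring of jar and lid plate from top+scene clouds: args: x y zlid_plate_top radius_search tag
import sys
from bench import r
from h import *
x,y,z,w=map(float,sys.argv[1:5]);tag=sys.argv[5]; sel=sys.argv[6].split(',') if len(sys.argv)>6 else ["top","scene"]
for n in sel:
    m=r.camera_model(n);p,d=r.camera(n);cv2.imwrite(f"pics/{n}_{tag}.png",p)
    P=cloud(m,d).reshape(-1,3);s=P[(np.hypot(P[:,0]-x,P[:,1]-y)<w)&(P[:,2]>.005)]
    print(n,"zpct",np.percentile(s[:,2],[5,25,50,75,95]).round(4))
    k=s[abs(s[:,2]-z)<.005]
    if len(k)>20:
        hull=cv2.convexHull((k[:,:2]*1e4).astype(np.int32))[:,0]/1e4;c,rr=fitc(hull);q=cv2.minAreaRect((k[:,:2]*1e3).astype(np.float32))
        A=np.c_[k[:,:2]-c,np.ones(len(k))];pl=np.linalg.lstsq(A,k[:,2],rcond=None)[0]
        print(" plate",len(k),c.round(4),round(2*rr,4),"rect",np.round(q[0],1),np.round(q[1],1),round(q[2],1),"plane z",pl[2].round(4),"tilt deg",np.degrees(pl[:2]).round(1))
        cu,cv=proj(m,[x,y,z]).astype(int); c0=max(0,cu-60);r0=max(0,cv-60)
        cv2.imwrite(f"pics/{n}_{tag}c.png",cv2.resize(p[r0:r0+120,c0:c0+120],None,fx=4,fy=4,interpolation=cv2.INTER_CUBIC))
E
python3 go.py .5372 -.4062 .084 -22.7; python3 look.py .5372 -.4062 .124 .05 ls
```

```text
t 5.2 p [ 0.5378 -0.405   0.13  ] yaw -22.5 w 0.0236 F [ 0.5  0.5 -0.5] turn [-0.1  0.   0.2] shift [-0.0001  0.0014  0.0459] len 0.046
top zpct [0.0297 0.2162 0.3359 0.5289 0.5425]
 plate 245 [ 0.5376 -0.4023] 0.0608 rect [ 539.  -390.9] [36.9 62.5] 84.7 plane z 0.1239 tilt deg [-0.6 -0.9]
scene zpct [0.0463 0.2399 0.3607 0.4633 0.5394]
 plate 406 [ 0.5392 -0.4056] 0.0616 rect [ 546.8 -397.5] [40.8 63.7] 47.8 plane z 0.1237 tilt deg [-1.5 -0.6]
```

```bash
ls pics
```

```text
scene0.npy
scene0.png
scene_ls.png
scene_lsc.png
top0.npy
top0.png
top_ls.png
top_lsc.png
wrist0.npy
wrist0.png
wrist1.npy
wrist1.pkl
wrist1.png
```

View pics/scene_ls.png

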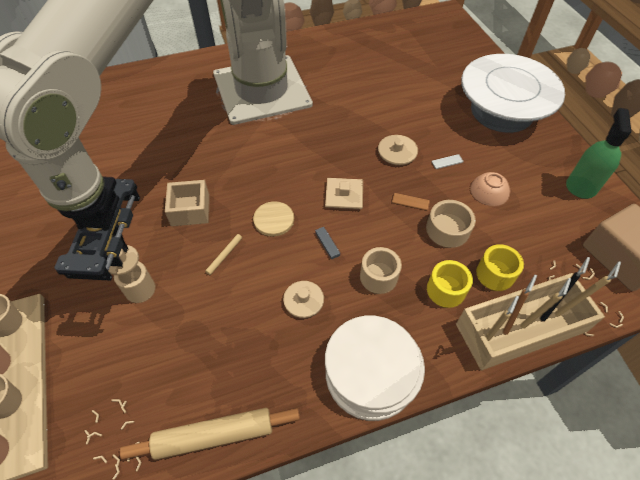

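carry_out(increments="0 0 0.2 -0.0003 0.0012 0.012 0.015; 0 0 0.2 -0.0003 0.0012 0.026 0.015; 0 0 0.2 -0.0003 0.0012 0.038 0.015; 0 0 0.2 -0.0003 0.0012 0.044 0.015; 0 0 0.2 -0.0003 0.0012 0.047 0.015")

```text
time: 5.92
ee_pos: [0.5376, -0.406, 0.0832]
eef_rot: [0.981, -0.196, 0.0, -0.001]
ft_force: [0.2, 0.1, -0.8]
width: 0.0238
```

```bash
python3 go.py .5372 -.4062 .082 -22.7
```

```text
t 5.92 p [ 0.5376 -0.406   0.0832] yaw -22.7 w 0.0238 F [ 0.2  0.1 -0.8] turn [-0.1 -0.   0. ] shift [-0.0003  0.0004  0.0012] len 0.001
```

carry_out(increments="0 0 0 0 0.0003 0.0005 0.015; 0 0 0 0 0.0003 0.001 0.015; 0 0 0 0 0.0003 0.0015 0.015; 0 0 0 0 0.0003 0.0015 0.015; 0 0 0 0 0.0003 0.0015 0.015")

```text
time: 6.55
ee_pos: [0.5376, -0.4064, 0.0821]
eef_rot: [0.981, -0.196, 0.001, -0.001]
ft_force: [-0.4, -0.2, 1.9]
width: 0.0236
```

carry_out(increments="0 0 0 0 0 0.0003 0.015; 0 0 0 0 0 0.0003 0.028; 0 0 0 0 0 0.0003 0.035; 0 0 0 0 0 0.0003 0.045; 0 0 0 0 0 0.0003 0.05")

```text
time: 7.18
ee_pos: [0.5376, -0.4064, 0.0817]
eef_rot: [0.981, -0.196, 0.001, -0.001]
ft_force: [0.4, 0.9, 0.4]
width: 0.0457
```

carry_out(increments="0 0 0 0 0 -0.01 0.055; 0 0 0 0 0 -0.03 0.06; 0 0 0 0 0 -0.06 0.06; 0 0 0 0 0 -0.09 0.06; 0 0 0 0 -0.03 -0.11 0.06")

```text
time: 7.8
ee_pos: [0.5477, -0.3817, 0.1953]
eef_rot: [0.98, -0.199, 0.002, 0.001]
ft_force: [0.1, 1.1, -0.2]
width: 0.0598
```

```bash
python3 go.py .6737 -.0933 .13 -22.7
```

```text
t 7.8 p [ 0.5477 -0.3817  0.1953] yaw -22.9 w 0.0598 F [ 0.1  1.1 -0.2] turn [ 0.  -0.2 -0.2] shift [ 0.0034 -0.3147  0.0652] len 0.321
```

carry_out(increments="0 0 0 0.0005 -0.06 0.01 0.05; 0 0 0 0.001 -0.12 0.02 0.05; 0 0 0 0.002 -0.18 0.03 0.05; 0 0 0 0.003 -0.24 0.04 0.05; 0 -0.2 -0.2 0.0034 -0.3 0.05 0.05")

```text
time: 8.43
ee_pos: [0.669, -0.1051, 0.1469]
eef_rot: [0.98, -0.197, 0.001, 0.0]
ft_force: [0.1, -0.7, -0.1]
width: 0.05
```

```bash
python3 go.py .6737 -.0933 .09 -22.7; python3 look.py .5372 -.4062 .076 .05 ps; python3 look.py .5372 -.4062 .061 .05 ps2 top
```

```text
t 8.43 p [ 0.669  -0.1051  0.1469] yaw -22.7 w 0.05 F [ 0.1 -0.7 -0.1] turn [-0.  -0.1 -0. ] shift [-0.0004 -0.0127  0.0569] len 0.058
top zpct [0.016  0.0585 0.0751 0.0774 0.0996]
 plate 498 [ 0.5371 -0.4053] 0.0631 rect [ 537.3 -405.1] [62.  62.8] 52.6 plane z 0.0758 tilt deg [0.1 0.2]
scene zpct [0.0131 0.0438 0.0734 0.0762 0.0985]
 plate 582 [ 0.5379 -0.4088] 0.0639 rect [ 538.1 -408.5] [64.  62.5] 9.4 plane z 0.0751 tilt deg [-0.1  0.1]
top zpct [0.0144 0.0587 0.075  0.0776 0.0999]
 plate 48 [ 0.5369 -0.4038] 0.0604 rect [ 532.4 -383.3] [55.4 19.1] 13.4 plane z 0.0613 tilt deg [-0.9 -0.8]
```

View pics/scene_psc.png

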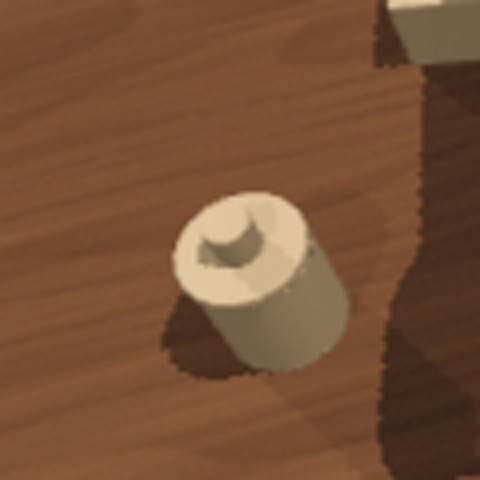

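The crop shows the small lid flat on the small jar at (240,250), with its plate at z = 0.076. It is within 1 mm of the jar's axis. Next is the medium lid.

carry_out(increments="0 0 0 -0.0004 -0.0127 0.03 0.04; 0 0 0 -0.0004 -0.0127 0.07 0.04; 0 0 0 -0.0004 -0.0127 0.105 0.04; 0 0 0 -0.0004 -0.0127 0.124 0.04; 0 0 0 -0.0004 -0.0127 0.1245 0.03")

```text
time: 9.2
ee_pos: [0.6735, -0.0905, 0.021]
eef_rot: [0.981, -0.194, -0.0, -0.0]
ft_force: [0.4, -0.6, 0.6]
width: 0.0351
```

```bash
python3 go.py .6737 -.0933 .022 -22.7
```

```text
t 9.2 p [ 0.6735 -0.0905  0.021 ] yaw -22.4 w 0.0351 F [ 0.4 -0.6  0.6] turn [-0.   0.   0.3] shift [ 0.0013  0.0025 -0.001 ] len 0.003
```

carry_out(increments="0 0 0.3 0.0013 0.0025 -0.001 0.035; 0 0 0.3 0.0013 0.0025 -0.001 0.015; 0 0 0.3 0.0013 0.0025 -0.001 0.015; 0 0 0.3 0.0013 0.0025 -0.001 0.015; 0 0 0.3 0.0013 0.0025 -0.001 0.015")

```text
time: 9.82
ee_pos: [0.6743, -0.0935, 0.023]
eef_rot: [0.98, -0.197, 0.0, -0.0]
ft_force: [-1.2, -1.1, 6.0]
width: 0.0238
```

```bash
python3 go.py .671 .0748 .17 -22.7
```

```text
t 9.82 p [ 0.6743 -0.0935  0.023 ] yaw -22.7 w 0.0238 F [-1.2 -1.1  6. ] turn [-0. -0.  0.] shift [-0.0678 -0.1541 -0.1469] len 0.223
```

carry_out(increments="0 0 0 0 0 -0.02 0.015; 0 0 0 0 0 -0.06 0.015; 0 0 0 -0.005 -0.01 -0.10 0.015; 0 0 0 -0.02 -0.045 -0.125 0.015; 0 0 0 -0.037 -0.085 -0.125 0.015")

```text
time: 10.45
ee_pos: [0.6741, -0.0009, 0.1521]
eef_rot: [0.98, -0.197, 0.003, -0.001]
ft_force: [-0.0, 0.3, -1.9]
width: 0.0233
```

```bash
python3 go.py .671 .0748 .12 -22.7
```

```text
t 10.45 p [ 0.6741 -0.0009  0.1521] yaw -22.8 w 0.0233 F [-0.   0.3 -1.9] turn [-0.2 -0.3 -0.1] shift [-0.0323 -0.0685  0.0321] len 0.082
```

carry_out(increments="0 0 0 -0.014 -0.03 0.01 0.015; -0.1 -0.2 0 -0.028 -0.058 0.02 0.015; -0.2 -0.3 0 -0.0323 -0.0685 0.03 0.015; -0.2 -0.3 0 -0.0323 -0.0685 0.0321 0.015; -0.2 -0.3 0 -0.0323 -0.0685 0.0321 0.015")

```text
time: 11.08
ee_pos: [0.6711, 0.0725, 0.1204]
eef_rot: [0.98, -0.199, 0.0, 0.001]
ft_force: [-0.9, -0.0, -1.5]
width: 0.0234
```

```bash
python3 go.py .671 .0748 .074 -22.7;python3 look.py .671 .0748 .114 .055 lm
```

```text
t 11.07 p [0.6711 0.0725 0.1204] yaw -22.9 w 0.0234 F [-0.9 -0.  -1.5] turn [ 0.1 -0.  -0.2] shift [-0.001  -0.0021  0.0464] len 0.046
top zpct [0.1138 0.5137 0.5189 0.5302 0.5372]
 plate 161 [0.6658 0.0599] 0.0546 rect [663.8  44. ] [18.6 63.5] 78.6 plane z 0.1146 tilt deg [1.1 2.6]
scene zpct [0.0549 0.3365 0.4618 0.5146 0.5312]
 plate 101 [0.6729 0.0699] 0.0804 rect [677.8  42.9] [73.5 24.9] 10.6 plane z 0.1102 tilt deg [-1.  -3.7]
```

carry_out(increments="0 0 -0.1 -0.001 -0.0021 0.012 0.015; 0 0 -0.2 -0.001 -0.0021 0.026 0.015; 0 0 -0.2 -0.001 -0.0021 0.038 0.015; 0 0 -0.2 -0.001 -0.0021 0.044 0.015; 0 0 -0.2 -0.001 -0.0021 0.0462 0.015")

```text
time: 11.8
ee_pos: [0.6711, 0.075, 0.0739]
eef_rot: [0.98, -0.197, 0.0, 0.001]
ft_force: [0.7, 1.2, -1.4]
width: 0.0233
```

```bash
python3 go.py .671 .0748 .072 -22.7
```

```text
t 11.8 p [0.6711 0.075  0.0739] yaw -22.7 w 0.0233 F [ 0.7  1.2 -1.4] turn [ 0.1 -0.  -0. ] shift [-0.      0.0002  0.0019] len 0.002
```

carry_out(increments="0 0 0 0 0.0002 0.0004 0.015; 0 0 0 0 0.0002 0.0008 0.015; 0 0 0 0 0.0002 0.0012 0.015; 0 0 0 0 0.0002 0.0014 0.015; 0 0 0 0 0.0002 0.0014 0.015")

```text
time: 12.42
ee_pos: [0.6712, 0.0748, 0.073]
eef_rot: [0.98, -0.197, 0.0, 0.001]
ft_force: [-1.6, -0.1, 5.0]
width: 0.0236
```

Contact shows at 5 N, so the lid is seated. Releasing it.

carry_out(increments="0 0 0 0 0 0 0.02; 0 0 0 0 0 0 0.028; 0 0 0 0 0 0 0.035; 0 0 0 0 0 0 0.045; 0 0 0 0 0 0 0.05")

```text
time: 13.05
ee_pos: [0.6712, 0.0748, 0.073]
eef_rot: [0.98, -0.197, 0.0, 0.001]
ft_force: [0.2, 0.6, -0.2]
width: 0.0459
```

carry_out(increments="0 0 0 0 0 -0.01 0.055; 0 0 0 0 0 -0.03 0.06; 0 0 0 0 0 -0.06 0.06; 0 0 0 0 0 -0.09 0.06; 0 0 0 -0.03 0 -0.11 0.06")

```text
time: 13.68
ee_pos: [0.6448, 0.0851, 0.1861]
eef_rot: [0.98, -0.198, 0.002, 0.0]
ft_force: [-0.1, -0.1, 0.5]
width: 0.06
```

```bash
python3 go.py .3512 .2613 .13 -22.7
```

```text
t 13.68 p [0.6448 0.0851 0.1861] yaw -22.8 w 0.06 F [-0.1 -0.1  0.5] turn [ 0.  -0.3 -0.1] shift [-0.3392 -0.0484  0.0546] len 0.347
```

carry_out(increments="0 0 0 -0.06 -0.009 0.005 0.05; 0 0 0 -0.12 -0.018 0.01 0.05; 0 0 0 -0.18 -0.027 0.015 0.05; 0 -0.2 0 -0.24 -0.036 0.025 0.05; 0 -0.3 0 -0.295 -0.042 0.035 0.05")

```text
time: 14.3
ee_pos: [0.3881, 0.2395, 0.1511]
eef_rot: [0.98, -0.198, -0.0, -0.001]
ft_force: [1.0, 0.1, -0.2]
width: 0.0501
```

```bash
python3 go.py .3512 .2613 .09 -22.7; python3 look.py .671 .0748 .066 .055 pm
```

```text
t 14.3 p [0.3881 0.2395 0.1511] yaw -22.8 w 0.0501 F [ 1.   0.1 -0.2] turn [-0.2  0.  -0.1] shift [-0.0424 -0.0056  0.0611] len 0.075
top zpct [0.023  0.0644 0.0662 0.068  0.0899]
 plate 818 [0.6711 0.0765] 0.081 rect [671.4  76.9] [79.9 79.9] 88.1 plane z 0.0664 tilt deg [-0.2  0.1]
scene zpct [0.0139 0.0501 0.0641 0.0656 0.087 ]
 plate 965 [0.6717 0.0724] 0.0813 rect [671.9  72.4] [80.9 80.4] 69.8 plane z 0.0648 tilt deg [-0.3  0.2]
```

View pics/scene_pm.png

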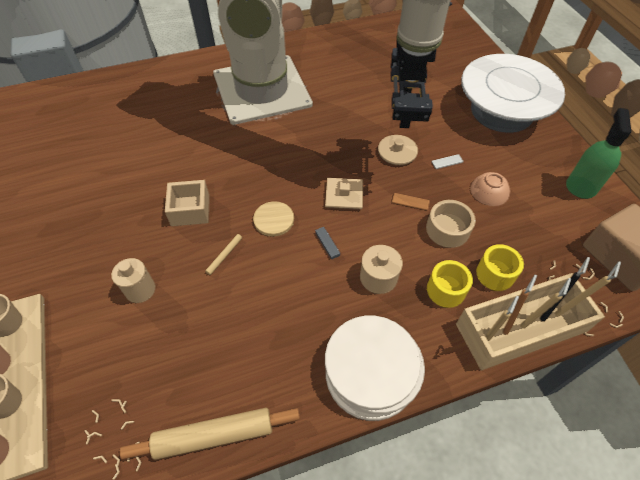

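The medium lid is flat and centred on its jar at (380,265), less than 1 mm off. The small one is fine at (133,280). Next is the large lid at (398,150).

carry_out(increments="0 0 0 -0.0424 -0.0056 0.02 0.04; -0.2 0 -0.1 -0.0424 -0.0056 0.04 0.04; -0.2 0 -0.1 -0.0424 -0.0056 0.075 0.04; -0.2 0 -0.1 -0.0424 -0.0056 0.105 0.04; -0.2 0 -0.1 -0.0424 -0.0056 0.12 0.04")

```text
time: 15.02
ee_pos: [0.3482, 0.2624, 0.0301]
eef_rot: [0.981, -0.194, -0.002, 0.001]
ft_force: [-0.9, 0.0, 1.0]
width: 0.0397
```

```bash
python3 go.py .3512 .2613 .0225 -22.7
```

```text
t 15.03 p [0.3482 0.2624 0.0301] yaw -22.4 w 0.0397 F [-0.9  0.   1. ] turn [0.2 0.2 0.3] shift [ 0.0032 -0.0001  0.0076] len 0.008
```

carry_out(increments="0.2 0.2 0.3 0.0032 0 0.004 0.04; 0.2 0.2 0.3 0.0032 0 0.0074 0.03; 0.2 0.2 0.3 0.0032 0 0.0074 0.015; 0.2 0.2 0.3 0.0032 0 0.0074 0.015; 0.2 0.2 0.3 0.0032 0 0.0074 0.015")

```text
time: 15.65
ee_pos: [0.3514, 0.2616, 0.0232]
eef_rot: [0.98, -0.197, 0.0, -0.001]
ft_force: [-0.8, -1.0, 6.1]
width: 0.0237
```

```bash
python3 go.py .3512 .2613 .0225 -22.7
```

```text
t 15.65 p [0.3514 0.2616 0.0232] yaw -22.7 w 0.0237 F [-0.8 -1.   6.1] turn [-0.1 -0.  -0. ] shift [-0.0001  0.0003  0.0007] len 0.001
```

carry_out(increments="0 0 0 0 0 -0.015 0.015; 0 0 0 0 0 -0.05 0.015; 0 0 0 0 0 -0.085 0.015; 0 0 0 0.005 -0.003 -0.11 0.015; 0 0 0 0.03 -0.015 -0.125 0.015")

```text
time: 16.27
ee_pos: [0.3846, 0.2642, 0.1506]
eef_rot: [0.981, -0.196, 0.0, -0.002]
ft_force: [0.1, 0.0, -0.4]
width: 0.0232
```

```bash
python3 go.py .6084 .2713 .112 -22.7
```

```text
t 16.27 p [0.3846 0.2642 0.1506] yaw -22.6 w 0.0232 F [ 0.1  0.  -0.4] turn [-0.3  0.   0.1] shift [ 0.2039 -0.0925  0.039 ] len 0.227
```

carry_out(increments="0 0 0 0.045 -0.02 0.003 0.015; 0 0 0 0.095 -0.043 0.01 0.015; -0.2 0 0 0.145 -0.066 0.02 0.015; -0.3 0 0 0.185 -0.084 0.03 0.015; -0.3 0 0 0.2039 -0.0925 0.037 0.015")

```text
time: 16.9
ee_pos: [0.6101, 0.2706, 0.1139]
eef_rot: [0.98, -0.197, -0.0, 0.001]
ft_force: [0.1, -0.5, -1.8]
width: 0.0235
```

```bash
python3 go.py .6084 .2713 .066 -22.7;python3 look.py .6084 .2713 .107 .065 ll
```

```text
t 16.9 p [0.6101 0.2706 0.1139] yaw -22.7 w 0.0235 F [ 0.1 -0.5 -1.8] turn [ 0.1 -0.   0. ] shift [-0.0019 -0.0001  0.0479] len 0.048
top zpct [0.0517 0.2424 0.5063 0.5227 0.5336]
 plate 614 [0.6071 0.268 ] 0.0914 rect [595.7 253. ] [51.9 98. ] 52.2 plane z 0.1071 tilt deg [0.2 0.2]
scene zpct [0.0393 0.2759 0.4199 0.4943 0.5175]
 plate 663 [0.612  0.2668] 0.0983 rect [616.1 251.4] [98.4 66.3] 15.1 plane z 0.1043 tilt deg [-0.1 -0.3]
```

carry_out(increments="0 0 0 -0.0019 0 0.012 0.015; 0 0 0 -0.0019 0 0.026 0.015; 0 0 0 -0.0019 0 0.038 0.015; 0 0 0 -0.0019 0 0.0445 0.015; 0 0 0 -0.0019 0 0.047 0.015")

```text
time: 17.62
ee_pos: [0.6075, 0.2708, 0.066]
eef_rot: [0.98, -0.197, -0.0, 0.002]
ft_force: [-0.9, -0.6, -0.0]
width: 0.0233
```

```bash
python3 go.py .6084 .2713 .0645 -22.7
```

```text
t 17.62 p [0.6075 0.2708 0.066 ] yaw -22.7 w 0.0233 F [-0.9 -0.6 -0. ] turn [ 0.2  0.  -0. ] shift [ 0.0007 -0.0009  0.0015] len 0.002
```

carry_out(increments="0.1 0 0 0.0007 -0.0008 0.0002 0.015; 0.2 0 0 0.0007 -0.0008 0.0006 0.015; 0.2 0 0 0.0007 -0.0008 0.0012 0.015; 0.2 0 0 0.0007 -0.0008 0.0014 0.015; 0.2 0 0 0.0007 -0.0008 0.0014 0.015")

```text
time: 18.25
ee_pos: [0.6087, 0.2712, 0.0654]
eef_rot: [0.98, -0.197, 0.0, -0.0]
ft_force: [-2.1, -0.3, 5.6]
width: 0.0233
```

carry_out(increments="0 0 0 0 0 0 0.02; 0 0 0 0 0 0 0.028; 0 0 0 0 0 0 0.035; 0 0 0 0 0 0 0.045; 0 0 0 0 0 0 0.05")

```text
time: 18.88
ee_pos: [0.6087, 0.2713, 0.0653]
eef_rot: [0.98, -0.197, 0.0, -0.0]
ft_force: [0.3, -0.6, 0.7]
width: 0.0463
```

carry_out(increments="0 0 0 0 0 -0.01 0.055; 0 0 0 0 0 -0.03 0.06; 0 0 0 0 0 -0.06 0.06; 0 0 0 0 0 -0.09 0.06; 0 0 0 -0.02 0.03 -0.11 0.06")

```text
time: 19.5
ee_pos: [0.5798, 0.2521, 0.1782]
eef_rot: [0.98, -0.197, 0.002, -0.001]
ft_force: [0.3, 0.5, 0.4]
width: 0.06
```

```bash
python3 go.py .4408 .083 .13 -22.7
```

```text
t 19.5 p [0.5798 0.2521 0.1782] yaw -22.7 w 0.06 F [0.3 0.5 0.4] turn [-0.2 -0.2  0. ] shift [-0.0633  0.2097  0.0474] len 0.224
```

carry_out(increments="0 0 0 -0.016 0.052 0.01 0.05; 0 0 0 -0.032 0.105 0.02 0.05; 0 0 0 -0.048 0.16 0.03 0.05; -0.2 -0.2 0 -0.06 0.2 0.04 0.05; -0.2 -0.2 0 -0.0633 0.2097 0.0474 0.05")

```text
time: 20.12
ee_pos: [0.4401, 0.0815, 0.1307]
eef_rot: [0.98, -0.198, -0.0, -0.001]
ft_force: [1.0, 0.5, 1.1]
width: 0.0501
```

```bash
python3 go.py .4408 .083 .0225 -22.7; python3 look.py .6084 .2713 .058 .065 pl
python3 - <<'E'
from bench import r
from h import *
m=r.camera_model("wrist"); p,d=r.camera("wrist"); cv2.imwrite("pics/wrist2.png",p)
K=np.array(m["K"]);v,u=np.mgrid[0:480,0:640].astype(float);a=(u-K[0,2])/K[0,0];b=(v-K[1,2])/K[1,1];th=np.hypot(a,b)+1e-9
t=np.tan(np.clip(th,0,1.5))/th; P=np.stack([a*t*d,b*t*d,d,np.ones_like(d)],-1)@np.array(m["extrinsics"]).T; P=P[...,:3].reshape(-1,3)
t=P[(np.hypot(P[:,0]-.4408,P[:,1]-.083)<.07)]
for lo,hi in((.012,.02),(.035,.045)):
    k=t[(t[:,2]>lo)&(t[:,2]<hi)];print(len(k),cv2.minAreaRect((k[:,:2]*1e3).astype(np.float32)))
E
```

```text
t 20.12 p [0.4401 0.0815 0.1307] yaw -22.8 w 0.0501 F [1.  0.5 1.1] turn [-0.1  0.1 -0.1] shift [ 0.0002 -0.0014  0.1082] len 0.108
top zpct [0.0228 0.0567 0.0585 0.0601 0.0799]
 plate 1267 [0.6089 0.2727] 0.0991 rect [608.6 272.2] [98.5 98.9] 64.2 plane z 0.0586 tilt deg [0.  0.1]
scene zpct [0.0138 0.0452 0.0558 0.0574 0.0739]
 plate 1206 [0.6091 0.2688] 0.0999 rect [609.3 268.3] [99.9 98.7] 2.4 plane z 0.0566 tilt deg [-0.   0.2]
10082 ((440.47955322265625, 84.026611328125), (86.03328704833984, 86.62239837646484), 67.4343490600586)
1090 ((440.8363342285156, 83.96389770507812), (24.37045669555664, 23.955669403076172), 66.4212646484375)
```

View pics/wrist2.png

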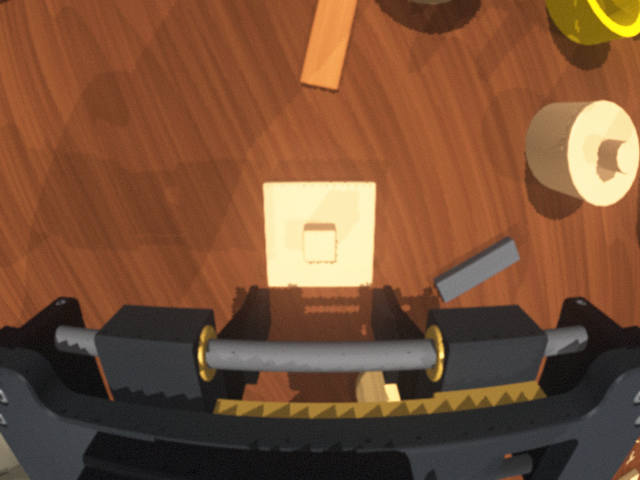

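The large lid sits flat on its jar. The wrist view shows the square lid's knob at (320,243), with its sides square to the jaws.

carry_out(increments="0 0 0 0 -0.0018 0.03 0.04; 0 0 0 0 -0.0018 0.065 0.04; 0 0 0 0 -0.0018 0.095 0.04; 0 0 0 0 -0.0018 0.107 0.03; 0 0 0 0 -0.0018 0.108 0.03")

```text
time: 20.9
ee_pos: [0.4427, 0.0856, 0.0228]
eef_rot: [0.981, -0.196, 0.0, 0.0]
ft_force: [-0.6, -1.0, 0.9]
width: 0.0317
```

```bash
python3 go.py .4408 .0835 .0225 -22.7
```

```text
t 20.9 p [0.4427 0.0856 0.0228] yaw -22.7 w 0.0317 F [-0.6 -1.   0.9] turn [ 0. -0.  0.] shift [-0.001   0.0027  0.0003] len 0.003
```

carry_out(increments="0 0 0 -0.001 0.0027 0 0.031; 0 0 0 -0.001 0.0027 0 0.015; 0 0 0 -0.001 0.0027 0 0.015; 0 0 0 -0.001 0.0027 0 0.015; 0 0 0 -0.001 0.0027 0 0.015")

```text
time: 21.52
ee_pos: [0.4413, 0.0839, 0.0236]
eef_rot: [0.981, -0.196, 0.0, -0.001]
ft_force: [-2.4, 0.7, 6.6]
width: 0.0239
```

```bash
python3 go.py .3635 -.270 .15 -12.3
```

```text
t 21.52 p [0.4413 0.0839 0.0236] yaw -22.7 w 0.0239 F [-2.4  0.7  6.6] turn [ -0.1  -0.1 -10.4] shift [ 0.0646  0.3564 -0.1268] len 0.384
```

carry_out(increments="0 0 0 0 0 -0.015 0.015; 0 0 0 0 0 -0.05 0.015; 0 0 0 0.005 0.005 -0.09 0.015; 0 0 -1 0.015 0.035 -0.12 0.015; 0 0 -2 0.03 0.08 -0.127 0.015")

```text
time: 22.15
ee_pos: [0.4392, -0.0019, 0.1532]
eef_rot: [0.984, -0.178, 0.002, -0.002]
ft_force: [1.3, -0.2, -1.7]
width: 0.0242
```

```bash
python3 go.py .3635 -.270 .12 -12.3
```

```text
t 22.15 p [ 0.4392 -0.0019  0.1532] yaw -20.5 w 0.0242 F [ 1.3 -0.2 -1.7] turn [-0.2 -0.2 -8.2] shift [0.023  0.2777 0.0321] len 0.281
```

carry_out(increments="0 0 -1.6 0.012 0.05 0 0.015; 0 0 -3.2 0.018 0.105 0 0.015; 0 0 -4.8 0.022 0.16 0.01 0.015; 0 0 -6.4 0.023 0.21 0.02 0.015; -0.2 -0.2 -8.2 0.023 0.25 0.025 0.015")

```text
time: 22.78
ee_pos: [0.3719, -0.2459, 0.1272]
eef_rot: [0.994, -0.108, 0.001, -0.001]
ft_force: [0.8, 0.0, -1.9]
width: 0.0239
```

```bash
python3 go.py .3635 -.270 .116 -12.3
```

```text
t 22.77 p [ 0.3719 -0.2459  0.1272] yaw -12.4 w 0.0239 F [ 0.8  0.  -1.9] turn [-0.2 -0.1 -0.1] shift [-0.0031  0.0254  0.0111] len 0.028
```

carry_out(increments="-0.2 -0.1 -0.1 -0.002 0.015 0.006 0.015; -0.2 -0.1 -0.1 -0.0031 0.0254 0.011 0.015; -0.2 -0.1 -0.1 -0.0031 0.0254 0.011 0.015; -0.2 -0.1 -0.1 -0.0031 0.0254 0.011 0.015; -0.2 -0.1 -0.1 -0.0031 0.0254 0.011 0.015")

```text
time: 23.4
ee_pos: [0.3639, -0.2694, 0.1164]
eef_rot: [0.994, -0.107, -0.0, -0.0]
ft_force: [0.6, -0.9, -0.5]
width: 0.0241
```

```bash
python3 go.py .3635 -.270 .07 -12.3; python3 look.py .3635 -.27 .108 .07 lq; python3 look.py .3635 -.27 .053 .07 lqb
```

```text
t 23.4 p [ 0.3639 -0.2694  0.1164] yaw -12.2 w 0.0241 F [ 0.6 -0.9 -0.5] turn [-0.   0.   0.1] shift [-0.0003  0.0007  0.0464] len 0.046
top zpct [0.1077 0.357  0.511  0.5321 0.5488]
 plate 580 [ 0.3707 -0.2352] 0.0788 rect [ 369.5 -243.1] [35.5 85.6] 77.9 plane z 0.1084 tilt deg [-0.2 -0.2]
scene zpct [0.0299 0.2309 0.3948 0.4742 0.5065]
 plate 726 [ 0.3671 -0.2702] 0.104 rect [ 364.9 -271.5] [85.6 88.8] 77.7 plane z 0.1078 tilt deg [-0.6 -0.1]
top zpct [0.1075 0.3555 0.5108 0.532  0.5489]
 plate 174 [ 0.3659 -0.2576] 0.0908 rect [ 371.5 -232.2] [11.6 83.3] 77.8 plane z 0.0547 tilt deg [-0.8 -2.6]
scene zpct [0.0302 0.2308 0.3951 0.4742 0.5064]
 plate 344 [ 0.3654 -0.2688] 0.1013 rect [ 365. -272.] [85.6 85. ] 78.7 plane z 0.0527 tilt deg [-0.3 -0.1]
```

View pics/top_lqc.png

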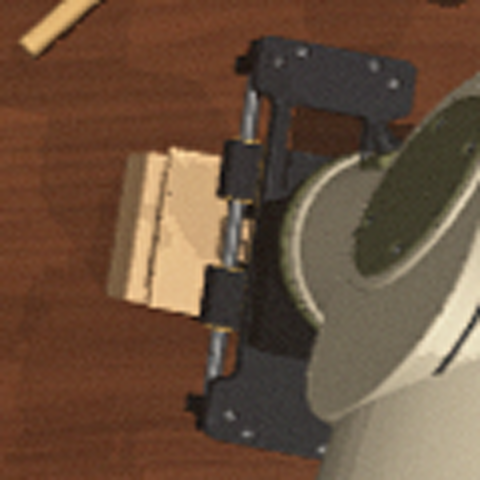

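View pics/scene_lqc.png

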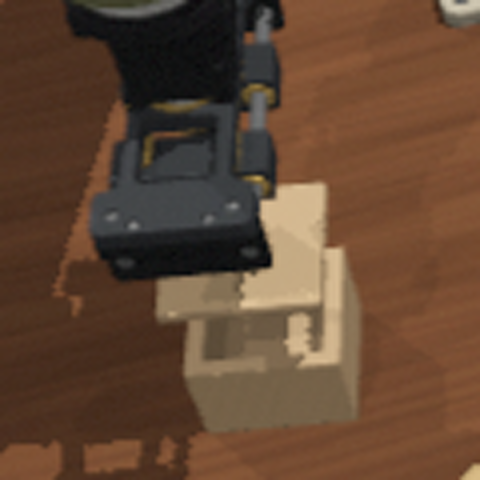

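Both views show the square lid held parallel to the box below it, at 77.7–77.9° against 77.8°, and about 1 mm off. Lowering it now.

carry_out(increments="0 0 0 -0.0008 0.0005 0.012 0.015; 0 0 0 -0.0008 0.0005 0.026 0.015; 0 0 0 -0.0008 0.0005 0.038 0.015; 0 0 0 -0.0008 0.0005 0.0435 0.015; 0 0 0 -0.0008 0.0005 0.0457 0.015")

```text
time: 24.22
ee_pos: [0.3628, -0.2701, 0.0705]
eef_rot: [0.994, -0.107, -0.0, 0.0]
ft_force: [0.0, -0.9, -0.7]
width: 0.0241
```

```bash
python3 go.py .3632 -.270 .069 -12.3
```

```text
t 24.23 p [ 0.3628 -0.2701  0.0705] yaw -12.3 w 0.0241 F [ 0.  -0.9 -0.7] turn [0. 0. 0.] shift [ 0.0004 -0.0002  0.0015] len 0.002
```

carry_out(increments="0 0 0 0 0 0.0003 0.015; 0 0 0 0 0 0.0007 0.015; 0 0 0 0 0 0.0011 0.015; 0 0 0 0 0 0.0014 0.015; 0 0 0 0 0 0.0014 0.015")

```text
time: 24.85
ee_pos: [0.363, -0.2701, 0.0696]
eef_rot: [0.994, -0.107, -0.0, -0.0]
ft_force: [-2.9, 2.9, 9.0]
width: 0.0237
```

Contact at 9 N, so the lid is seated. Releasing and backing away.

carry_out(increments="0 0 0 0 0 0 0.02; 0 0 0 0 0 0 0.028; 0 0 0 0 0 0 0.035; 0 0 0 0 0 0 0.045; 0 0 0 0 0 0 0.05")

```text
time: 25.48
ee_pos: [0.363, -0.2701, 0.0696]
eef_rot: [0.994, -0.107, -0.0, -0.0]
ft_force: [0.4, -0.1, 0.0]
width: 0.0468
```

carry_out(increments="0 0 0 0 0 -0.01 0.055; 0 0 0 0 0 -0.03 0.06; 0 0 0 0 0 -0.06 0.06; 0 0 0 0 0 -0.09 0.06; 0 0 0 0.01 -0.03 -0.11 0.06")

```text
time: 26.1
ee_pos: [0.3791, -0.2441, 0.1812]
eef_rot: [0.994, -0.109, 0.001, -0.001]
ft_force: [0.8, 1.1, -0.3]
width: 0.0601
```

carry_out(increments="0 0 0 0.01 -0.05 -0.02 0.06; 0 0 0 0.02 -0.1 -0.03 0.06; 0 0 0 0.03 -0.15 -0.03 0.06; 0 0 0 0.03 -0.2 -0.03 0.06; 0 0 0 0.03 -0.22 -0.03 0.06")

```text
time: 26.72
ee_pos: [0.456, -0.0332, 0.2116]
eef_rot: [0.994, -0.107, 0.001, -0.001]
ft_force: [-0.3, -1.0, 0.1]
width: 0.0598
```

```bash
for a in ".5372 -.4062 .076 .05 f1" ".671 .0748 .066 .055 f2" ".6084 .2713 .058 .065 f3" ".3635 -.27 .062 .07 f4"; do python3 look.py $a; done
```

```text
top zpct [0.0157 0.06   0.0755 0.0776 0.0997]
 plate 495 [ 0.5373 -0.405 ] 0.0631 rect [ 537.4 -405. ] [62.1 62.7] 86.7 plane z 0.0761 tilt deg [0.2 0.5]
scene zpct [0.0133 0.0442 0.0734 0.0763 0.0986]
 plate 580 [ 0.5377 -0.4091] 0.0633 rect [ 538.1 -409. ] [62.1 63.7] 3.2 plane z 0.0753 tilt deg [-0.7 -0. ]
top zpct [0.0239 0.0645 0.0664 0.068  0.0897]
 plate 822 [0.6712 0.0765] 0.0809 rect [671.3  76.6] [80.  79.9] 25.5 plane z 0.0664 tilt deg [0.  0.1]
scene zpct [0.0145 0.0498 0.0641 0.0657 0.0869]
 plate 968 [0.6716 0.0726] 0.0813 rect [672.1  72.4] [81.1 80.5] 73.7 plane z 0.0649 tilt deg [-0.1  0. ]
top zpct [0.0232 0.0566 0.0584 0.0601 0.0794]
 plate 1268 [0.6087 0.2725] 0.099 rect [609.  272.6] [99.3 97.7] 5.4 plane z 0.0586 tilt deg [-0.   0.2]
scene zpct [0.0131 0.0449 0.0558 0.0575 0.0739]
 plate 1204 [0.6093 0.2691] 0.1 rect [609.3 268.7] [98.7 99.4] 87.4 plane z 0.0566 tilt deg [-0.3 -0. ]
top zpct [0.026  0.06   0.0618 0.0633 0.0847]
 plate 1343 [ 0.363  -0.2679] 0.1072 rect [ 363.2 -268.8] [86.9 85.8] 78.0 plane z 0.0618 tilt deg [ 0.2 -0. ]
scene zpct [0.0119 0.0406 0.06   0.0619 0.0821]
 plate 1027 [ 0.364  -0.2728] 0.1114 rect [ 363.5 -272.3] [86.9 90. ] 77.8 plane z 0.0611 tilt deg [-0.3 -0. ]
```

View pics/top_f4.png

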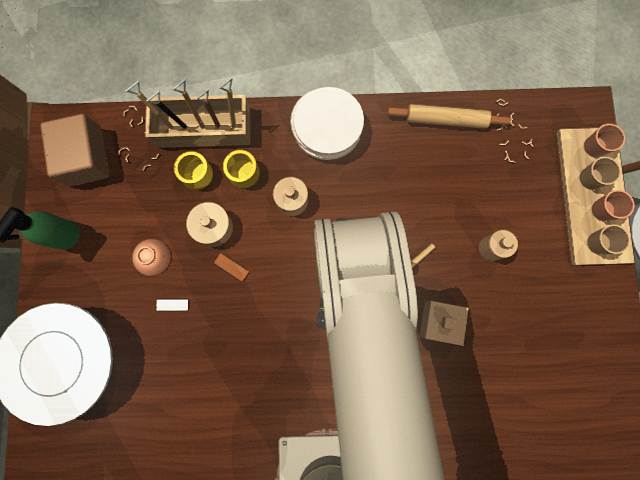

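View pics/scene_f4.png

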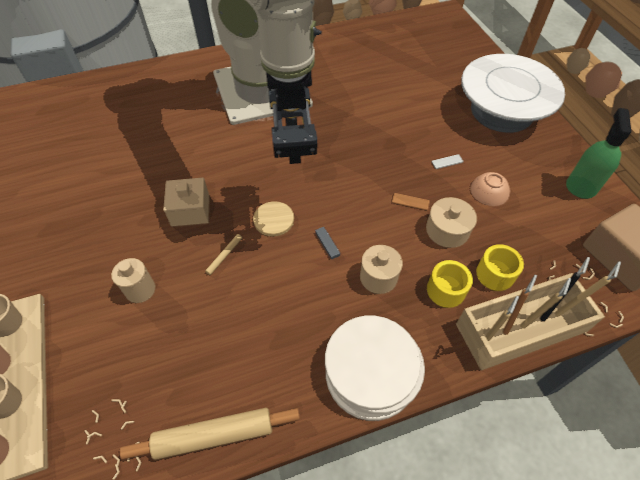

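All four lids sit flat on their own pots. In the scene view they are at (133,280), (380,268), (452,222) and (187,200). The bowl (490,187), disc (273,218) and yellow pots are where they were. I'll let the arm come to rest, then hand in.

carry_out(increments="0 0 0 0 0 0 0.06; 0 0 0 0 0 0 0.06; 0 0 0 0 0 0 0.06; 0 0 0 0 0 0 0.06; 0 0 0 0 0 0 0.06")

```text
time: 27.75
ee_pos: [0.4557, -0.0371, 0.2119]
eef_rot: [0.994, -0.11, 0.001, -0.001]
ft_force: [0.6, 0.5, -0.2]
width: 0.0601
```

```bash
python3 -c "
from bench import r
print(r.close_job())"
```

```text
the job is handed in; nothing more can be done
None
```

All four lids are on their pots, placed in the order small, medium, large, then square, and the job was handed in at about 28 s of the 102 s allowed. I lowered each lid by its knob until the wrist force showed light contact (about 2–9 N), then released it.

- **Seating:** in the last pictures every lid plate was at its seated height, within the depth error of about 2 mm. Measured tilt was under 1° for all four.
- **Centring:** each lid was about 1 mm or less from the centre of its pot, comparing each camera's view with its own earlier measurement of the pot.
- **Square lid:** its sides measured 77.8–78.0°, against 77.7–77.8° for the box.
- **Bystanders:** the bowl, wooden disc and yellow look-alikes appeared unmoved by eye. I did not measure them again.
- **Disagreement:** the two fixed cameras differed by a steady 3–4 mm in y, so I used their mean. Wrist-camera checks at the small and square lids agreed with that mean to within about 1 mm.

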